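Index the ring carriage to its half-way latch

ROBOT

A 7-joint arm with a two-finger parallel gripper is mounted at the origin on the work surface. World frame = base frame: x ahead of the robot, y to its left, z up, the work surface at z = 0. Lengths are in m, angles in rad, forces in N, time in s.
With the tool pointing down it reaches from about 0.4 to 0.9 m from the base axis. Payload 5.6 kg.
Tool frame: the origin (TCP) lies on the mounting face of the last link; the fingertips stand 190 mm ahead of it and the grasp point (between the pads) lies ctrl.grasp_offset ahead of it (ctrl.grasp_offset is the distance from the TCP to the grasp point, in m); z points along the fingers, x is the direction in which the jaws open and shut, and the axes are right-handed (so a half turn about z gives the same grasp; the last joint's range is limited). The gripper opens to 92 mm and grips with 3 to 60 N. Pads are 20 mm wide; open, the fingers measure 128 mm over their backs; the gripper's body (75 mm by 189 mm) begins 69 mm behind the grasp point.
Start: joints at [-1.261, 0.468, -0.012, 1.603, 0.006, 1.071, -0.056], TCP at [0.225, 0.61, 0.405] pointing down, gripper open.
Joint ranges: [-2.53, 2.53], [-0.31, 2.02], [-1.57, 1.55], [0.28, 2.44], [-1.29, 4.43], [0.15, 1.84], [-2.92, 2.92]. Speed limits (rad/s): [2.57, 2.57, 3.14, 3.14, 3.14, 3.14, 3.14].

INTERFACE

Orientations are given as a unit quaternion [w, x, y, z].
In Python, from cell import ctrl gives the robot as it stands.
- The arm moves only by the tool send_rows, never from a script. Its arguments are lists of equal length, an entry for each row: "delta_pos": the shift along the tool's x, y, z normalised to -1 to 1, where 1 is 0.75 m, a list of three; "delta_rot": the turn, a rotation vector about the tool's x, y, z normalised to -1 to 1, where 1 is 180 degrees, a list of three; "claw": the closure, from -1 (fully open) to 1 (shut). In form: {"delta_pos": [[x, y, z], ...], "delta_rot": [[wx, wy, wz], ...], "claw": [claw, ...]}. A call has 1 to 20 rows; each row is the pose to reach, as a shift and turn from the pose commanded when the call began, along the tool's axes at that moment, turning the shorter way round; what a row does not reach only later rows make up. A row lasts 1/10 s, in which the tool goes at most 50 mm and 8.59 degrees, less where a joint would pass 70% of its speed; a pose out of reach is approached as far as the arm can. A call with a number of a shift or a turn outside -1 to 1 is refused whole. A call with a gripper value outside its range is refused whole. The fingers move at their own pace and stop on an object; the grip force is fixed at half the most. Time passes only in rows, so rows that repeat a pose let the fingers close. It gives the time, the measured TCP pose, the force and the opening at its end, in the units of the state.
- ctrl.observe(): the state, without advancing time (a new reading comes with each control period).
- ctrl.get_image(name): name is "scene" or "top" or "wrist"; returns a dict with "frame" (480x640x3 uint8, red, green, blue), "K" (3x3 intrinsics, pixels), "eye" and "attitude" of the camera in the world. Camera axes: x right, y down, z forward; pixel columns grow to the right and rows downward; lengths in m; the calibration is good to about 2 mm. A picture is of the moment at which its call begins. There is no depth.
- ctrl.close_job(): hands the job in, once; it reports no verdict.
Trained networks look in the newest picture that a camera, given by its name, has taken for a name from the list of things; names that differ only in an ending like _2 or _b are one class to them, and where a whole thing is asked for, a point or a joint stands for the part that bears it (a point fixed in the world has none). Each returns a list of dicts, best first, with "score" (0 to 1); they miss things now and then, are a little off and sometimes report something else, mostly with a low value. They report only what shows in the picture. A call takes as long as a camera call.
- ctrl.search_frame(camera, target): "location" ([x, y, z] in m, in the coordinates of the camera as it stood for that picture, good to about 4 mm: the middle of the surface that is visible of it).
- ctrl.trace(camera, target): "region" (480x640 bool, what is visible of it).
The state is a dict: "clock": time; "qpos": joint angles; "qvel": joint speeds; "tau": joint torques, N m; "tcp_pos": TCP position; "eef_rot": TCP orientation; "ft_force": force on the tool from outside, world axes, zero at the start; "ft_torque": the same for the moment, N m; "opening": finger opening in m.
Only numpy, scipy, OpenCV 4.12 (cv2) and the standard library are available. Lean on these libraries where they do the work, as an engineer would, in place of code of your own. Each camera call takes 0.05 s, during which the arm holds its last target.

TASK

Two sprung carriages are bolted to the finishing bench; bring the one bearing the ring mandrel to its half-way setting position: with shut fingertips push its upright front plate in as far as it goes, without ramming it, then back off and let it go, so that it springs back and latches on its stop pin. Only push, grasp and lift nothing; do not pull up a stop pin, and leave the flat-pad carriage and the loose tools as they are.

Things in the scene. Friction and masses are not known exactly. Their poses are not given: they have to be found in the camera images.
- ring_station: the station whose carriage bears a tapered upright ring mandrel with a brass ring on it: bolted aluminium base, 260 x 84 x 12 mm, with a sprung steel carriage. Origin: centre of underside, on the bench. x = push direction (carriage moves to +x, away from the robot), z up. A fixed bridge (57 mm high, 80 mm wide) crosses it at x = +75 mm and holds the stop pin
- ring_carriage (a joint): travel of the mandrel carriage along its base's +x, m: 0 = home, 0.060 = end stop. A spring drives it back to 0: 3.6 N at 0, 7.2 N at 0.060; the pin's ramp adds about 3 N from 0.005 to 0.030. Past 0.031 the pin drops behind a tooth; let go beyond that, it comes back by itself and latches at about 0.030. Let go earlier, it returns to 0
- ring_push (a point): middle of the ring carriage's push plate on its front face (towards the robot; pushed along the base's +x), 45 mm above the bench. Plate: upright, 34 mm wide, 8 thick, 13 to 65 mm above the bench; at joint 0 the face is at x = -94 mm of the base, 36 mm of base plate in front of it. The mandrel (26 mm thick, top 88 mm high) stands 42 mm behind.
- ring_pin (a joint): height of the ring station's sprung stop pin, in m: 0 = fully down, about 0.010 while the ramp passes under it; it works by itself
- ring_pin_top (a point): centre of the top of the ring station's stop pin knob (18 mm across), 80 mm above the bench when down, over the bridge
- flat_station: the twin station, whose carriage bears only a low flat brass pad (30 x 44 mm, 6 mm thick) and no mandrel; not to be used: bolted aluminium base, 260 x 84 x 12 mm, with a sprung steel carriage. Origin: centre of underside, on the bench. x = push direction (carriage moves to +x, away from the robot), z up. A fixed bridge (57 mm high, 80 mm wide) crosses it at x = +75 mm and holds the stop pin
- flat_carriage (a joint): travel of the flat-pad carriage, 0 = home; works like the other one
- flat_push (a point): middle of the flat-pad carriage's push plate on its front face (towards the robot; pushed along the base's +x), 45 mm above the bench. Plate: upright, 34 mm wide, 8 thick, 13 to 65 mm above the bench; at joint 0 the face is at x = -94 mm of the base, 36 mm of base plate in front of it. 
- flat_pin (a joint): height of the flat-pad station's sprung stop pin, in m: 0 = fully down, about 0.010 while the ramp passes under it; it works by itself
- burr_stand: green plastic burr stand, 55 x 55 mm, 57 mm high, loose, between the stations; origin: centre of underside
- bezel_pusher: bezel pusher, square wooden handle 24 mm and steel stem, 120 mm long along its x, lying loose; origin on the bench at the ferrule
- ring_clamp: brass ring clamp, about 150 mm long along its x, 32 mm wide, 22 mm high, lying loose; origin: near centre of underside
- bench_block: round granite bench block, 84 mm across, 25 mm high, loose; origin: centre of underside
- findings_bowl: small brass bowl, 70 mm across, 30 mm high, loose; origin: centre of underside
- loupe: black loupe, 34 mm across, 28 mm high, standing loose; origin: centre of underside
- graver: wooden-handled graver, 130 mm long along its x, lying loose

How it is judged:
On the way:
1. the ring carriage is pushed well past its stop pin, nearly to its end stop (beyond 50 of 60 mm) (value of joint ring_carriage above 0.05 m), for 0.05 s.
At the end, for the whole second after the job is handed in: the ring carriage rests latched at 26 to 34 mm of its 60 mm travel with its stop pin down (within 3 mm), the flat-pad carriage is home (within 4 mm) with its pin down, and no loose thing has moved 25 mm from its start (value of joint ring_carriage between 0.026 and 0.034 m and value of joint each of ring_pin, flat_pin below 0.003 m and velocity of joint ring_carriage between -0.005 and 0.005 m/s and value of joint flat_carriage below 0.004 m and distance of each of burr_stand, bezel_pusher, ring_clamp, bench_block, findings_bowl, loupe, graver from where it was at the start of the episode below 0.025 m); the robot touches nothing.
It fails at once if the flat-pad carriage is pushed (more than 12 mm) (value of joint flat_carriage above 0.012 m).
It fails at once if a stop pin is pulled up (above 15 mm, higher than its ramp lifts it) (value of joint any of ring_pin, flat_pin above 0.015 m).
It fails at once if the plate is squeezed or rammed (more than 40 N) (contact force between the fingers and ring_station above 40 N).
It fails at once if a loose bench tool is shoved or carried (25 mm) (distance of any of burr_stand, bezel_pusher, ring_clamp, bench_block, findings_bowl, loupe, graver from where it was at the start of the episode above 0.025 m).
It fails at once if a loose bench tool is lifted (20 mm) (height (world z) of any of burr_stand, bezel_pusher, ring_clamp, bench_block, findings_bowl, loupe, graver above 0.02 m).
It also fails if it takes over 35 s, if anything falls off the work surface, if the arm or the gripper's body presses on something with over 40 N, if the wrist force passes 120 N, or if a joint passes its speed limit or range.

## Working session

There is one attempt and no reset: what is moved stays moved. The work goes in short steps, Python scripts to look and compute and a tool call to move; the robot and the scene stay as the last step left them, time stands still between calls to the robot, and variables do not carry over. Pictures are saved under pics/ and viewed, and the job is handed in when it is done.

Besides the shell and the picture viewer there is one more tool, called after ">>>" as name(argument=value, ...) on one line, values as JSON. send_rows: Moves the arm, as the interface text tells. Scaled input: -1 to 1 covers 0.75 m each way for a shift and 180 degrees each way for a turn. Its arguments: {"type":"object","properties":{"delta_pos":{"type":"array"},"delta_rot":{"type":"array"},"claw":{"type":"array"}},"required":["delta_pos","delta_rot","claw"]}

```bash
mkdir -p pics; ls
python3 - <<'E'
from cell import ctrl
import cv2
s=ctrl.observe()
print(s['clock'],s['tcp_pos'],s['eef_rot'],s['opening'],s['ft_force'],ctrl.grasp_offset)
for n in("scene","top"):
    im=ctrl.get_image(n); cv2.imwrite(f'pics/{n}0.png',im['frame'][:,:,::-1]); print(n,im['K'].tolist(),im['eye'],im['attitude'])
    for t in("ring_station","flat_station","ring_push","flat_push","ring_pin_top","ring_carriage","burr_stand"):
        for r in ctrl.search_frame(n,t)[:2]: print(t,r)
E
```

```text
pics
0.0 [0.2245572  0.60971941 0.40374793] [ 5.35741996e-04  8.20261198e-01  5.71988462e-01 -6.92617221e-04] 0.09201381697227856 [0.12370724 0.06757713 0.75696155] 0.1714
scene [[526.5158069359994, 0.0, 323.8256753573799], [0.0, 526.5158069359994, 239.92540343191845], [0.0, 0.0, 1.0]] [1.19624223 0.70887149 0.77894203] [-0.14960233  0.32777415  0.8337676  -0.41834774]
ring_station {'location': [0.16, 0.1239, 1.0797], 'score': 0.59}
flat_station {'location': [-0.1981, 0.0234, 1.2285], 'score': 0.92}
flat_station {'location': [0.3744, 0.1148, 1.0722], 'score': 0.69}
ring_push {'location': [0.185, 0.0906, 1.1114], 'score': 0.59}
flat_push {'location': [-0.1599, -0.0191, 1.2662], 'score': 0.89}
ring_pin_top {'location': [0.1174, 0.1159, 0.9957], 'score': 0.52}
ring_carriage {'location': [0.1861, 0.0896, 1.108], 'score': 0.72}
burr_stand {'location': [-0.0472, 0.0569, 1.157], 'score': 0.72}
burr_stand {'location': [0.259, 0.2114, 0.9619], 'score': 0.21}
top [[537.3435895899925, 0.0, 323.90384385746563], [0.0, 537.3435895899925, 234.5493679843583], [0.0, 0.0, 1.0]] [ 0.34901661 -0.01475153  1.36307045] [ 0.07253264 -0.69417445  0.71397161 -0.05572591]
ring_station {'location': [-0.2032, 0.0482, 1.3699], 'score': 0.71}
flat_station {'location': [0.0123, -0.0421, 1.3658], 'score': 0.48}
ring_push {'location': [-0.1894, 0.0916, 1.3408], 'score': 0.98}
flat_push {'location': [0.1737, -0.0505, 1.3586], 'score': 0.79}
ring_carriage {'location': [-0.1889, 0.0902, 1.3438], 'score': 0.61}
burr_stand {'location': [0.011, -0.0409, 1.3661], 'score': 0.56}
```

View pics/scene0.png

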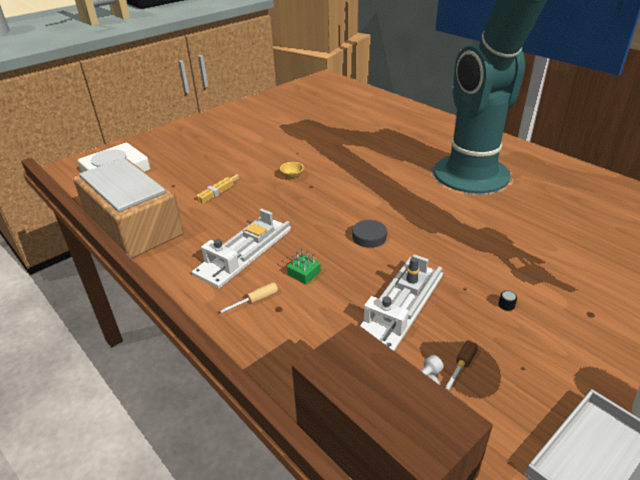

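View pics/top0.png

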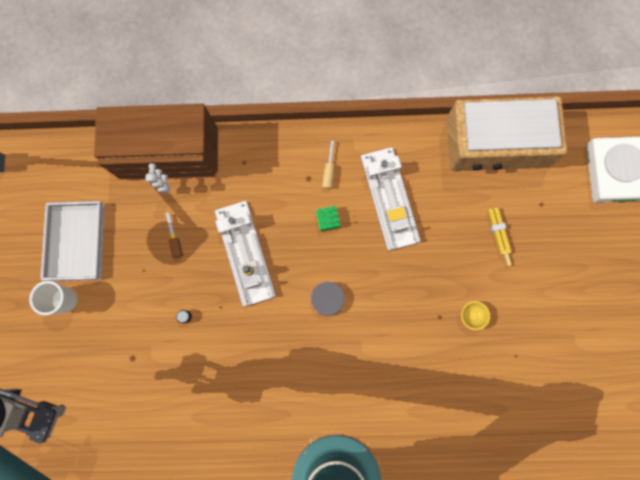

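The scene view has the mandrel station at about (400,300) and the flat-pad station at about (245,245). In the top view they are at (245,255) and (392,200). Next I'll zoom in and measure the mandrel station.

```bash
cat > h.py <<'E'
import numpy as np
from scipy.spatial.transform import Rotation as R
def rot(q): return R.from_quat([q[1],q[2],q[3],q[0]]).as_matrix()
def tow(im,p): return rot(im['attitude'])@np.array(p)+im['eye']
def pix2z(im,uv,z):
    d=rot(im['attitude'])@np.linalg.inv(im['K'])@np.array([uv[0],uv[1],1.]); e=np.array(im['eye'])
    return e+d*(z-e[2])/d[2]
def proj(im,P):
    c=rot(im['attitude']).T@(np.array(P)-im['eye']); q=im['K']@c; return q[:2]/q[2]
E
python3 - <<'E'
from cell import ctrl
from h import *
import cv2
for n in("scene","top"):
    im=ctrl.get_image(n)
    for t in("ring_station","ring_push","ring_pin_top","flat_push","loupe","bench_block","burr_stand"):
        for r in ctrl.search_frame(n,t)[:1]: 
            w=tow(im,r['location']); print(n,t,w.round(4),proj(im,w).round(1),r['score'])
    f=im['frame']; x,y=(205,190) if n=='top' else (340,240)
    c=cv2.resize(f[y:y+120,x:x+120] ,None,fx=5,fy=5,interpolation=cv2.INTER_CUBIC)
    cv2.imwrite(f'pics/{n}z.png',c[:,:,::-1])
E
```

```text
scene ring_station [0.5659 0.2217 0.0235] [400.9 300.2] 0.68
scene ring_push [0.514  0.2059 0.0314] [411.8 281.9] 0.73
scene ring_pin_top [0.6392 0.2402 0.0805] [384.6 301.9] 0.61
scene flat_push [ 0.6419 -0.1672  0.027 ] [257.7 233.1] 0.96
scene loupe [0.4057 0.3683 0.0286] [508.  296.7] 0.85
scene bench_block [0.4456 0.0156 0.0268] [369.1 231.8] 0.58
scene burr_stand [0.6499 0.0107 0.0326] [302.9 267.2] 0.84
top ring_station [0.5545 0.2194 0.017 ] [243.6 253.3] 0.77
top ring_push [0.509  0.2046 0.0324] [248.5 270.3] 0.93
top flat_push [ 0.6433 -0.1635  0.0291] [393.4 213.5] 0.94
top loupe [0.3987 0.3691 0.0243] [182.9 316.8] 0.68
top bench_block [0.438  0.0102 0.0257] [327.1 296.9] 0.64
top burr_stand [0.635  0.0041 0.0282] [327.4 218.8] 0.73
```

View pics/topz.png

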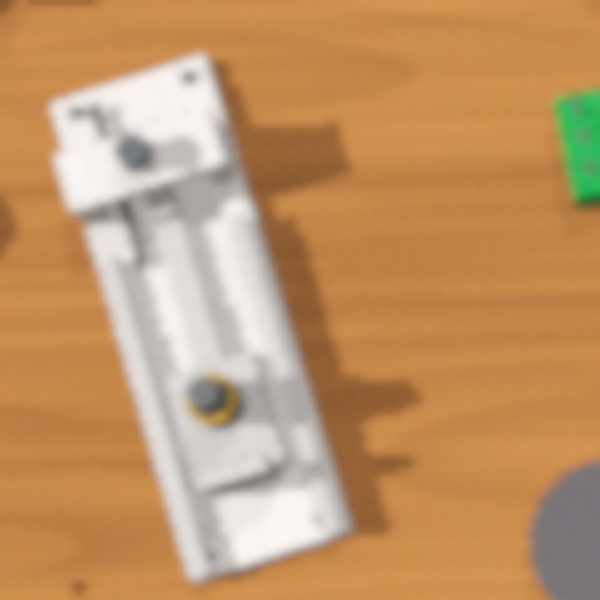

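View pics/scenez.png

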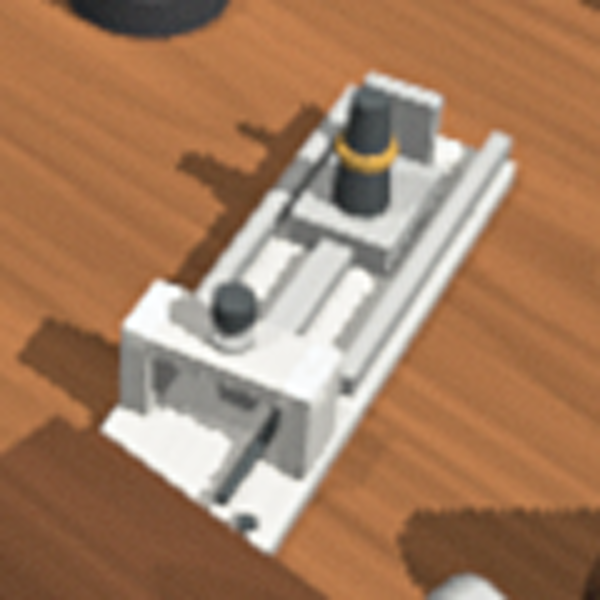

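Run:
```python
from cell import ctrl
from h import *
im=ctrl.get_image('top')
g=lambda u,v,z:pix2z(im,(205+u/5-.4,190+v/5-.4),z)
FL,FR,BR,BL=[g(*a,.012) for a in((193,580),(352,530),(208,55),(51,102))]
print(np.linalg.norm(FL-FR),np.linalg.norm(BL-FL),np.linalg.norm(BR-FR))
c=(FL+FR+BR+BL)/4; d=(BL+BR-FL-FR)[:2]; d/=np.linalg.norm(d)
print(c,d,np.degrees(np.arctan2(d[1],d[0])))
w=(FL-FR)[:2];print(np.degrees(np.arctan2(-w[0],w[1])))
print('push from base',c[:2]-.094*d)
print('plate top',g(205,490,.065),g(280,463,.065))
p=g(132,152,.08);print('pin',p); m=g(208,392,.088);print('mandrel',m); dd=(p-m)[:2]; print(np.degrees(np.arctan2(dd[1],dd[0])),np.linalg.norm(dd), 'mandrel along', (m[:2]-c[:2])@d)
s=ctrl.get_image('scene')
g=lambda u,v,z:pix2z(s,(340+u/5-.4,240+v/5-.4),z)
print('scene pin',g(235,290,.08),'mandrel',g(370,92,.088),'plate top rear edge ends',g(368,74,.065),g(440,97,.065))
o=ctrl.observe();Rt=rot(o['eef_rot']);print(Rt.round(4),o['clock'],o['tcp_pos'])
```

```text
0.0832940685660277 0.25902641751193267 0.2582673103662357
[0.55820231 0.2178752  0.012     ] [0.95878453 0.28413418] 16.507101410052933
15.861630817923983
push from base [0.46807657 0.19116659]
plate top [0.46307146 0.2061626  0.065     ] [0.47513402 0.16965817 0.065     ]
pin [0.62833946 0.23965045 0.08      ]
mandrel [0.50790895 0.20083615 0.088     ]
17.863936696769752 0.12653085753968563 mandrel along -0.05306188155885727
scene pin [0.62747181 0.23462756 0.08      ] mandrel [0.50667084 0.19879979 0.088     ] plate top rear edge ends [0.4749323  0.17332119 0.065     ] [0.46503305 0.20449317 0.065     ]
[[ 3.456e-01  9.384e-01  0.000e+00]
 [ 9.384e-01 -3.456e-01  1.000e-04]
 [ 1.000e-04  0.000e+00 -1.000e+00]] 1.7 [0.22461541 0.60996128 0.40472242]
```

Two views agree on the push face: about (0.468, 0.190), with the push direction at +16.5°. I'll move in front of it at height, jaws across the push direction and fingers shut.

>>> send_rows(delta_pos=[[-0.453,0.445,0],[-0.453,0.445,0],[-0.453,0.445,0],[-0.453,0.445,0],[-0.453,0.445,0],[-0.453,0.445,0],[-0.453,0.445,0],[-0.453,0.445,0],[-0.453,0.445,0],[-0.453,0.445,0],[-0.453,0.445,0],[-0.453,0.445,0],[-0.453,0.445,0],[-0.453,0.445,0]], delta_rot=[[0,0,-0.204],[0,0,-0.204],[0,0,-0.204],[0,0,-0.204],[0,0,-0.204],[0,0,-0.204],[0,0,-0.204],[0,0,-0.204],[0,0,-0.204],[0,0,-0.204],[0,0,-0.204],[0,0,-0.204],[0,0,-0.204],[0,0,-0.204]], claw=[1,1,1,1,1,1,1,1,1,1,1,1,1,1])

```text
clock: 3.1
tcp_pos: [0.4199, 0.1771, 0.4047]
eef_rot: [-0.0, 0.597, 0.802, 0.0]
ft_force: [-0.6, -0.3, 0.3]
opening: 0.0006
```

Run:
```python
from cell import ctrl
from h import *
import cv2
o=ctrl.observe();Rt=rot(o['eef_rot']);y=Rt[:,1];print(np.degrees(np.arctan2(y[1],y[0])),o['clock'],o['tcp_pos'],o['qpos'])
im=ctrl.get_image('wrist');cv2.imwrite('pics/w1.png',im['frame'][:,:,::-1])
print(im['eye'],proj(im,[.468,.190,.045]),proj(im,[.468,.190,.065]))
for r in ctrl.search_frame('wrist','ring_push')[:2]: print(tow(im,r['location']),r['score'])
t=ctrl.get_image('top');cv2.imwrite('pics/t1.png',t['frame'][:,:,::-1])
```

```text
16.65712259946418 3.1 [0.41988878 0.17712879 0.4046695 ] [-0.55314514  0.13499714  0.08779097  2.06406291 -0.01491973  0.94308166
  1.40413161]
[0.34369828 0.15546623 0.3839953 ] [317.89344678 271.48029231] [317.75689731 278.55559505]
[0.4670548  0.19106472 0.03820999] 0.71
```

View pics/w1.png

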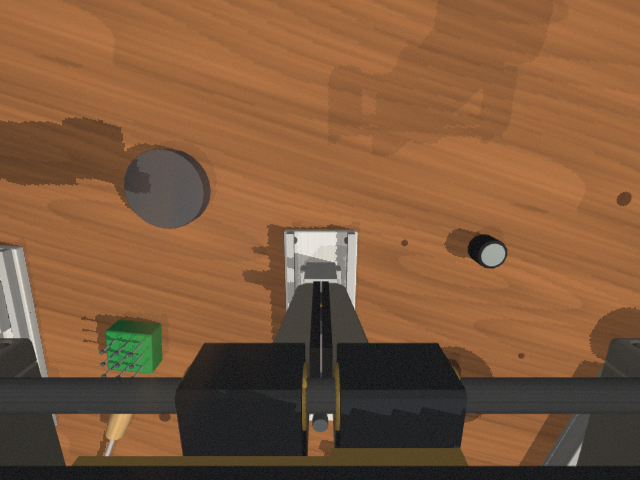

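The wrist view shows the plate at (321,270), centred on the fingers at u=321, with the rails parallel to the push. Descending.

>>> send_rows(delta_pos=[[0,0,0.06],[0,0,0.12],[0,0,0.18],[0,0,0.22],[0,0,0.24],[0,0,0.24],[0,0,0.24]], delta_rot=[[0,0,0],[0,0,0],[0,0,0],[0,0,0],[0,0,0],[0,0,0],[0,0,0]], claw=[1,1,1,1,1,1,1])

```text
clock: 3.95
tcp_pos: [0.4205, 0.1762, 0.2249]
eef_rot: [-0.0, 0.598, 0.801, -0.0]
ft_force: [-0.8, -0.4, 0.8]
opening: 0.0005
```

Run:
```python
from cell import ctrl
from h import *
import cv2
o=ctrl.observe();print(o['tcp_pos'],o['ft_force'])
im=ctrl.get_image('wrist');s=ctrl.get_image('scene')
a=cv2.resize(s['frame'][210:330,340:500],(640,480),interpolation=2)
cv2.imwrite('pics/s2.png',a[:,:,::-1]);cv2.imwrite('pics/w2.png',im['frame'][:,:,::-1])
```

```text
[0.42052904 0.17615571 0.22486128] [-0.76324486 -0.38231354  0.77113438]
```

View pics/w2.png

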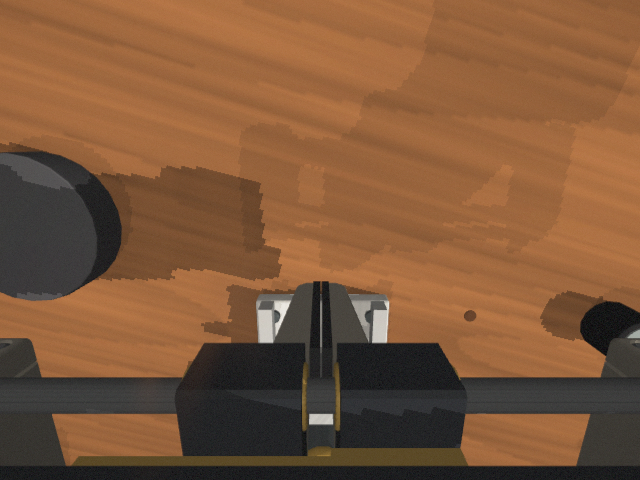

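View pics/s2.png

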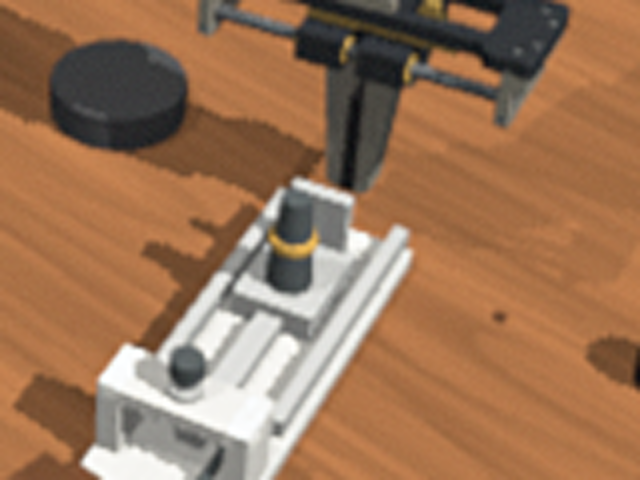

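Fingers are clear, about 40 mm in front of the plate and centred on the base (wrist view, base from u=258 to 388). Slow approach to make contact.

>>> send_rows(delta_pos=[[0,0.016,0],[0,0.028,0],[0,0.036,0],[0,0.04,0],[0,0.044,0],[0,0.048,0],[0,0.052,0],[0,0.056,0],[0,0.06,0],[0,0.064,0],[0,0.064,0]], delta_rot=[[0,0,0],[0,0,0],[0,0,0],[0,0,0],[0,0,0],[0,0,0],[0,0,0],[0,0,0],[0,0,0],[0,0,0],[0,0,0]], claw=[1,1,1,1,1,1,1,1,1,1,1])

```text
clock: 5.15
tcp_pos: [0.4662, 0.1894, 0.2244]
eef_rot: [-0.0, 0.598, 0.801, -0.001]
ft_force: [-5.0, -0.7, 2.8]
opening: 0.0006
```

In contact at about 4.5 N. Pushing on slowly.

>>> send_rows(delta_pos=[[0,0.004,0],[0,0.008,0],[0,0.012,0],[0,0.016,0],[0,0.02,0],[0,0.024,0],[0,0.028,0],[0,0.032,0],[0,0.036,0],[0,0.04,0],[0,0.044,0],[0,0.048,0],[0,0.052,0],[0,0.056,0],[0,0.056,0]], delta_rot=[[0,0,0],[0,0,0],[0,0,0],[0,0,0],[0,0,0],[0,0,0],[0,0,0],[0,0,0],[0,0,0],[0,0,0],[0,0,0],[0,0,0],[0,0,0],[0,0,0],[0,0,0]], claw=[1,1,1,1,1,1,1,1,1,1,1,1,1,1,1])

```text
clock: 6.65
tcp_pos: [0.5062, 0.2012, 0.2244]
eef_rot: [-0.001, 0.598, 0.801, -0.001]
ft_force: [-5.9, -1.1, 3.5]
opening: 0.0004
```

Run:
```python
from cell import ctrl
from h import *
import cv2
s=ctrl.get_image('scene')
a=cv2.resize(s['frame'][230:350,340:500],(640,480),interpolation=2)
cv2.imwrite('pics/s3.png',a[:,:,::-1])
```

```text
(no output)
```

View pics/s3.png

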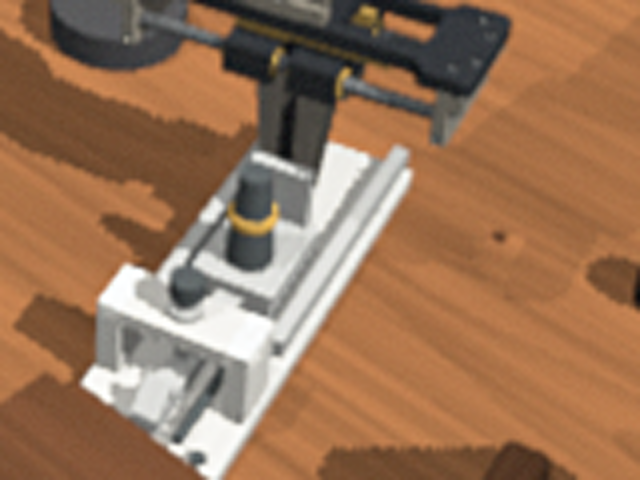

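Run:
```python
from cell import ctrl
from h import *
s=ctrl.get_image('scene')
d=np.array([np.cos(np.radians(16.5)),np.sin(np.radians(16.5)),0])
a=pix2z(s,(340+370/5-.4,240+92/5-.4),.088)
b=pix2z(s,(340+257/4-.4,230+172/4-.4),.088)
print((b-a)@d, b-a)
# ring
a=pix2z(s,(340+368/5-.4,240+152/5-.4),.06)
b=pix2z(s,(340+253/4-.4,230+218/4-.4),.06);print((b-a)@d)
```

```text
0.051894915024743964 [0.04928185 0.01634597 0.        ]
0.050601034308703635
```

The carriage is at about 50 mm. Creeping on to the stop in small steps.

>>> send_rows(delta_pos=[[0,0.002,0],[0,0.004,0],[0,0.006,0],[0,0.008,0],[0,0.009,0],[0,0.01,0],[0,0.01,0]], delta_rot=[[0,0,0],[0,0,0],[0,0,0],[0,0,0],[0,0,0],[0,0,0],[0,0,0]], claw=[1,1,1,1,1,1,1])

```text
clock: 7.45
tcp_pos: [0.513, 0.2032, 0.2244]
eef_rot: [-0.001, 0.598, 0.801, -0.001]
ft_force: [-5.8, -2.4, 4.4]
opening: 0.0002
```

>>> send_rows(delta_pos=[[0,0.001,0],[0,0.002,0],[0,0.003,0],[0,0.004,0],[0,0.004,0]], delta_rot=[[0,0,0],[0,0,0],[0,0,0],[0,0,0],[0,0,0]], claw=[1,1,1,1,1])

```text
clock: 7.95
tcp_pos: [0.5157, 0.204, 0.2244]
eef_rot: [-0.001, 0.598, 0.801, -0.002]
ft_force: [-7.4, -2.7, 5.5]
opening: 0.0001
```

>>> send_rows(delta_pos=[[0,0.001,0],[0,0.002,0],[0,0.003,0],[0,0.003,0]], delta_rot=[[0,0,0],[0,0,0],[0,0,0],[0,0,0]], claw=[1,1,1,1])

```text
clock: 8.35
tcp_pos: [0.5165, 0.2043, 0.2243]
eef_rot: [-0.002, 0.598, 0.801, -0.004]
ft_force: [-12.8, -4.5, 11.6]
opening: 0.0003
```

Run:
```python
from cell import ctrl
from h import *
import cv2
s=ctrl.get_image('scene')
a=cv2.resize(s['frame'][230:350,340:500],(640,480),interpolation=2)
cv2.imwrite('pics/s4.png',a[:,:,::-1])
```

```text
(no output)
```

View pics/s4.png

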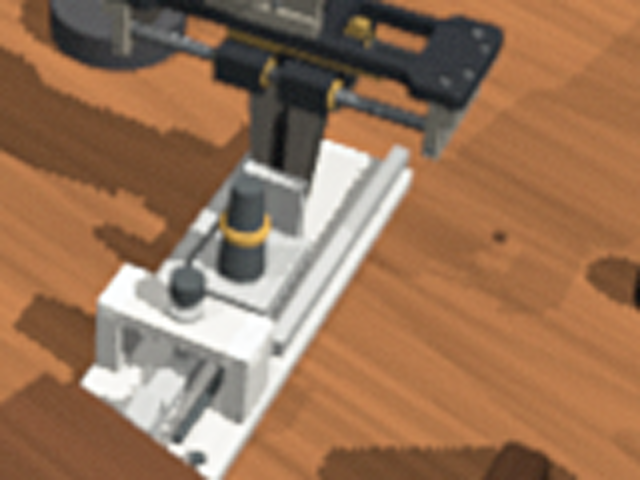

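Motion stopped and the force jumped to about 13 N, so it is on the end stop. The mandrel sits at (245,190) in the crop, further in than before. Backing off.

>>> send_rows(delta_pos=[[0,-0.006,0],[0,-0.012,0],[0,-0.018,0],[0,-0.024,0],[0,-0.03,0],[0,-0.036,0],[0,-0.042,0],[0,-0.05,0],[0,-0.06,0],[0,-0.075,0],[0,-0.095,0],[0,-0.115,0],[0,-0.13,0],[0,-0.135,0],[0,-0.135,0]], delta_rot=[[0,0,0],[0,0,0],[0,0,0],[0,0,0],[0,0,0],[0,0,0],[0,0,0],[0,0,0],[0,0,0],[0,0,0],[0,0,0],[0,0,0],[0,0,0],[0,0,0],[0,0,0]], claw=[1,1,1,1,1,1,1,1,1,1,1,1,1,1,1])

```text
clock: 9.9
tcp_pos: [0.4217, 0.1763, 0.225]
eef_rot: [0.0, 0.598, 0.801, 0.0]
ft_force: [0.3, 0.1, 0.4]
opening: 0.0007
```

Run:
```python
from cell import ctrl
from h import *
import cv2
s=ctrl.get_image('scene')
cv2.imwrite('pics/s5f.png',s['frame'][:,:,::-1])
a=cv2.resize(s['frame'][230:350,340:500],(640,480),interpolation=2)
cv2.imwrite('pics/s5.png',a[:,:,::-1])
```

```text
(no output)
```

View pics/s5.png

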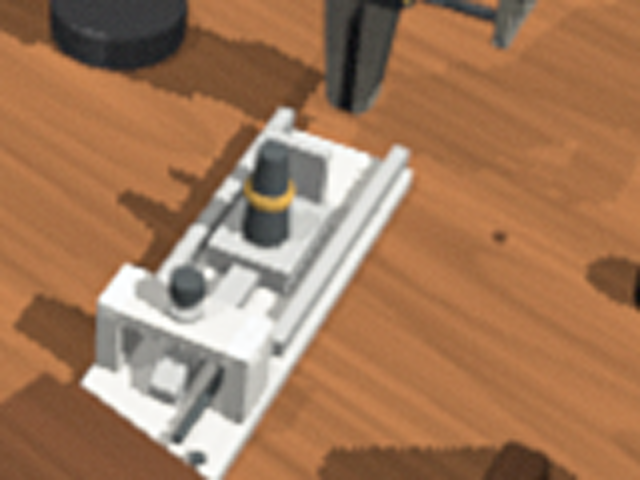

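View pics/s5f.png

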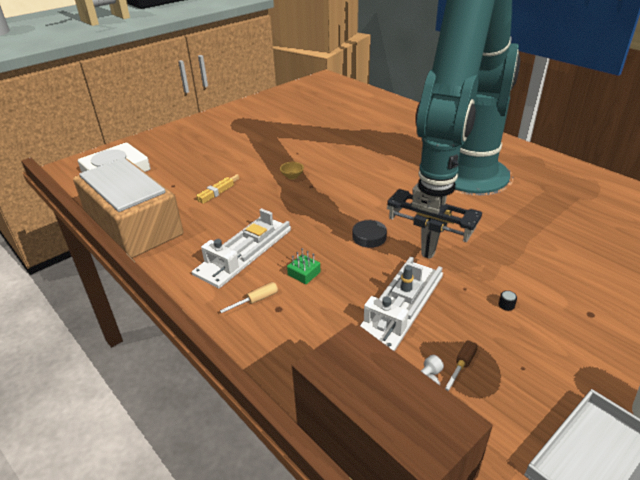

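Latched part-way: mandrel top at (272,146) in the crop, and the tools look unmoved. I'll lift clear, then measure.

>>> send_rows(delta_pos=[[0,0,-0.05],[0,0,-0.11],[0,0,-0.17],[0,0,-0.2],[0,0,-0.2],[0,0,-0.2]], delta_rot=[[0,0,0],[0,0,0],[0,0,0],[0,0,0],[0,0,0],[0,0,0]], claw=[1,1,1,1,1,1])

```text
clock: 10.55
tcp_pos: [0.422, 0.1763, 0.3747]
eef_rot: [0.0, 0.598, 0.801, 0.001]
ft_force: [0.5, 0.4, -0.5]
opening: 0.0001
```

Run:
```python
from cell import ctrl
from h import *
import cv2
s=ctrl.get_image('scene')
d=np.array([np.cos(np.radians(16.5)),np.sin(np.radians(16.5)),0])
for u0,v0,u1,v1,z in((370,92,272,146,.088),(368,152,270,197,.06)):
    a=pix2z(s,(340+u0/5-.4,240+v0/5-.4),z); b=pix2z(s,(340+u1/4-.4,230+v1/4-.4),z); print((b-a)@d)
b0=cv2.imread('pics/scene0.png')[:,:,::-1]
df=cv2.absdiff(b0,s['frame']).max(2); cv2.imwrite('pics/diff.png',np.hstack([df[150:400,170:540]*1]))
f=cv2.resize(s['frame'][230:350,340:500],(640,480),interpolation=2);cv2.imwrite('pics/s6.png',f[:,:,::-1])
print(ctrl.observe()['qvel'].round(4),ctrl.observe()['ft_force'])
```

```text
0.02980494073919836
0.0317298357589745
[ 0.0017  0.0169  0.0004  0.0126 -0.0018  0.0009 -0.0014] [-0.30872594  0.22202077 -0.50314333]
```

View pics/diff.png

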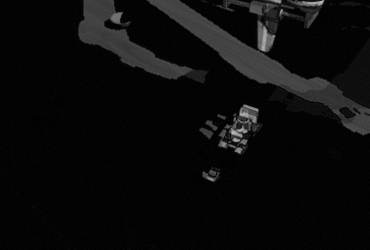

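View pics/s6.png

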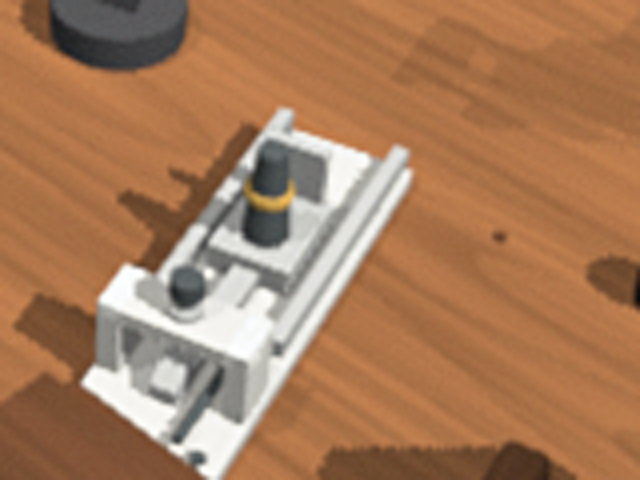

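The carriage measures about 30 mm and is stable, and the pin knob looks the same as at the start. The difference image shows only carriage, arm and shadow changes. Handing in.

```bash
python3 -c "
from cell import ctrl
print(ctrl.close_job())"
```

```text
the job is handed in; nothing more can be done
None
```

The ring-mandrel carriage is latched at about its half-way position, and I have handed the job in; no verdict is reported.

- **Push:** I pushed the front plate in slowly with shut fingertips until it stopped. The force reading there rose from about 10 N to about 18 N in total (about 13.5 N along the push), so the end stop was reached well under the 40 N limit.
- **Release:** I backed off, and the carriage sprang back and latched. I then lifted the arm clear, and the force reading was near zero.
- **Last checks:** Two features in the camera image put the carriage at 29.8 mm and 31.7 mm, inside the 26–34 mm range. The picture was the same before and after lifting clear.
- **Pins and other things:** The ring stop-pin knob looked the same as at the start, but I judged that by eye and did not measure it. Comparing the scene-camera pictures from start and end showed changes only in the ring carriage, the arm and its shadows. The flat-pad carriage showed no change, nor did the loose tools in that view.

No check failed or disagreed. Total time was about 10.6 s of the 35 s allowed.

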